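# Put the lids back on the bisque-fired jars

### The arm

A 6-joint arm with a two-finger parallel gripper is mounted at the origin on the work surface. World frame = base frame: x ahead of the robot, y to its left, z up, the work surface at z = 0. Lengths are in mm, angles in rad, forces in N, time in s.
With the tool pointing down it reaches from about 400 to 825 mm from the base axis. Payload 7 kg.
Tool frame: the origin (TCP) lies midway between the tips of the shut fingers; the grasp point (between the pads) lies 19 mm behind it; z points along the fingers, y is the direction in which the jaws open and shut (so a half turn about z gives the same grasp; the last joint's range is limited). The gripper opens to 88 mm and grips with 3 to 60 N. Pads are 19 mm wide; open, the fingers measure 130 mm over their backs; the gripper's body (78 mm by 193 mm) begins 47 mm behind the grasp point.
Start: joints at [1.627, 0.359, 0.012, 0, -1.224, -0.288], TCP at [155.078, 656.922, 226.561] pointing down, gripper open.
Joint ranges: [-3.07, 3.07], [-1.43, 2.12], [-1.02, 1.25], [-3.03, 1.67], [-3.05, -0], [-3.03, 3.03]. Speed limits (rad/s): [2.39, 2.39, 3.01, 3.14, 3.14, 3.14].

### API

Orientations are given as a rotation vector (axis times angle).
In Python, from station import robot, imaging, hand_in gives the robot as it stands.
- The arm moves only by the tool step_arm, never from a script. Its argument "targets" is one flat list of numbers, 7 for each row, row after row: the turn, a rotation vector about the tool's x, y, z in rad, then the shift along the tool's x, y, z in cm, then the opening, from -1 (shut) to 1 (fully open), so that 0 is half open. In form: [wx, wy, wz, dx, dy, dz, fingers, wx, wy, wz, dx, dy, dz, fingers, ...]. A call has 1 to 10 rows; each row shifts and turns the commanded pose from where the row before left it, along the tool's axes as they then stand; what a row does not reach is not made up. A row lasts 1/12 s, in which the tool goes at most 41.7 mm and 7.16 degrees, less where a joint would pass 70% of its speed; a pose out of reach is approached as far as the arm can. A call with a gripper value outside its range is refused whole. The fingers move at their own pace and stop on an object; "grip_force" is the grip in N (left out, the last holds). Time passes only in rows, so rows that do not move let the fingers close. It gives the time, the measured TCP pose, the force and the opening at its end, in the units of the state.
- robot.sense(): the state, without advancing time (a new reading comes with each control period).
- imaging.snapshot(name): name is "scene" or "top" or "wrist"; returns the picture (400x640x3 uint8, red, green, blue); there is no depth.
- imaging.camera_model(name): a dict with "fx", "fy", "cx", "cy" (pixels), "R" (3x3) and "t" (3): a world point X has camera coordinates R X + t. Camera axes: x right, y down, z forward; pixel columns grow to the right and rows downward; lengths in mm; the calibration is good to about 2 mm. A picture is of the moment at which its call begins: read the wrist's pose just before it. camera_model takes no time and is no camera call; for the wrist camera it gives the pose at the moment of the call.
- hand_in(): hands the job in, once; it reports no verdict.
The state is a dict: "clock": time; "qpos": joint angles; "qd": joint speeds; "tau": joint torques, N m; "tool_pos": TCP position; "tool_rot": TCP orientation; "contact_force": force on the tool from outside, world axes, zero at the start; "ft_torque": the same for the moment, N m; "grip_width": finger opening in mm.
Only numpy, scipy, OpenCV 4.12 (cv2) and the standard library are available. Lean on these libraries where they do the work, as an engineer would, in place of code of your own. Each camera call takes 0.05 s, during which the arm holds its last target. There are 200 camera calls.

### The job

The four jars and their lids have come out of the kiln and lie mixed up on the bench. Put each of the four lids on the jar it fits, knob up and fully seated in the mouth; leave the jars standing where they are and leave the saucer alone. The ware chips easily, so set every lid down, do not drop it.

Things in the scene. Friction and masses are not known exactly. Their poses are not given: they have to be found in the camera images.
- lid_large_mid (a point): The largest of four loose terracotta lids, 210 g, 54 mm high, lying knob up. Flange 116 mm across, 7 mm thick; on top a round knob 25 mm across (21 at its foot), 30 mm high; below, a plug 12 mm deep tapering from 99 to 86 mm across. Fits the 104 mm mouth. Point: on the axis, 27 mm above the plug's bottom, 15 above the flange's underside, 27 below the knob's top. z up through the knob.
- lid_medium_mid (a point): The second largest of four loose terracotta lids, 150 g, 54 mm high, lying knob up. Flange 98 mm across, 7 mm thick; on top a round knob 25 mm across (21 at its foot), 30 mm high; below, a plug 12 mm deep tapering from 81 to 68 mm across. Fits the 86 mm mouth. Point: on the axis, 27 mm above the plug's bottom, 15 above the flange's underside, 27 below the knob's top. z up through the knob.
- lid_small_mid (a point): The third largest of four loose terracotta lids, 110 g, 54 mm high, lying knob up. Flange 80 mm across, 7 mm thick; on top a round knob 25 mm across (21 at its foot), 30 mm high; below, a plug 12 mm deep tapering from 63 to 50 mm across. Fits the 68 mm mouth. Point: on the axis, 27 mm above the plug's bottom, 15 above the flange's underside, 27 below the knob's top. z up through the knob.
- lid_tiny_mid (a point): The smallest of four loose terracotta lids, 80 g, 54 mm high, lying knob up. Flange 62 mm across, 7 mm thick; on top a round knob 25 mm across (21 at its foot), 30 mm high; below, a plug 12 mm deep tapering from 45 to 32 mm across. Fits the 50 mm mouth. Point: on the axis, 27 mm above the plug's bottom, 15 above the flange's underside, 27 below the knob's top. z up through the knob.
- jar_large_mouth (a point): The largest of four open round terracotta jars, standing loose, 520 g: 80 mm high, 129 mm across the belly, mouth 104 mm across inside a 7 mm wall. Point: centre of the mouth, level with the rim's top; z up. Takes the 116 mm lid: flange on the rim, plug inside the mouth, the lid's point then 15 mm above this one.
- jar_medium_mouth (a point): The second largest of four open round terracotta jars, standing loose, 380 g: 74 mm high, 111 mm across the belly, mouth 86 mm across inside a 7 mm wall. Point: centre of the mouth, level with the rim's top; z up. Takes the 98 mm lid: flange on the rim, plug inside the mouth, the lid's point then 15 mm above this one.
- jar_small_mouth (a point): The third largest of four open round terracotta jars, standing loose, 270 g: 70 mm high, 93 mm across the belly, mouth 68 mm across inside a 7 mm wall. Point: centre of the mouth, level with the rim's top; z up. Takes the 80 mm lid: flange on the rim, plug inside the mouth, the lid's point then 15 mm above this one.
- jar_tiny_mouth (a point): The smallest of four open round terracotta jars, standing loose, 180 g: 64 mm high, 75 mm across the belly, mouth 50 mm across inside a 7 mm wall. Point: centre of the mouth, level with the rim's top; z up. Takes the 62 mm lid: flange on the rim, plug inside the mouth, the lid's point then 15 mm above this one.
- saucer_mid (a point): A plain unglazed terracotta saucer, 108 mm across and 18 mm high, with no knob; not part of the job. This point is on its axis, 9 mm up.

How it is judged:
By the outcome, as a careful person would: the job done as asked, in the order asked, and still so for the second after the job is handed in, with the robot touching nothing.
It also fails if it takes over 115 s, if anything falls off the work surface, if the arm or the gripper's body presses on something with over 40 N, if the wrist force passes 120 N, or if a joint passes its speed limit or range.

## Working session

There is one attempt and no reset: what is moved stays moved. The work goes in short steps, Python scripts to look and compute and a tool call to move; the robot and the scene stay as the last step left them, time stands still between calls to the robot, and variables do not carry over. Pictures are saved under pics/ and viewed, about 12 in all and at most 16, crops included, and the job is handed in when it is done.

Besides the shell and the picture viewer there is one more tool, called after "Request:" by a JSON object that holds its "api" and its "payload", one argument or row to a line. step_arm: Moves the arm, as the interface text tells. Its arguments: {"type":"object","properties":{"targets":{"type":"array","items":{"type":"number"}},"grip_force":{"type":"number"}},"required":["targets"]}

```bash
mkdir -p pics; ls; python3 - <<'E'
from station import robot, imaging
import cv2, numpy as np
s=robot.sense(); print({k:np.round(v,3).tolist() for k,v in s.items()})
for n in("top","scene"):
    cv2.imwrite(f"pics/{n}0.png",imaging.snapshot(n)[:,:,::-1])
    c=imaging.camera_model(n); print(n,{k:np.round(v,3).tolist() for k,v in c.items()})
E
```

```text
pics
{'clock': 0.0, 'qpos': [1.627, 0.359, 0.011, -0.0, -1.224, -0.288], 'qd': [-0.001, 0.0, -0.0, -0.001, -0.003, -0.001], 'tau': [0.001, -58.271, 29.306, 6.997, 0.007, -0.0], 'tool_pos': [154.991, 656.456, 225.602], 'tool_rot': [3.119, -0.363, -0.0], 'contact_force': [0.076, -0.681, 0.328], 'ft_torque': [0.036, 0.025, 0.003], 'grip_width': 87.642}
top {'fx': 489.664, 'fy': 489.664, 'cx': 327.021, 'cy': 207.168, 'R': [[0.008, -1.0, 0.013], [-0.997, -0.009, -0.08], [0.08, -0.012, -0.997]], 't': [-24.39, 501.718, 1515.345]}
scene {'fx': 489.102, 'fy': 489.102, 'cx': 318.232, 'cy': 202.497, 'R': [[-0.658, 0.753, -0.01], [0.569, 0.488, -0.662], [-0.494, -0.442, -0.749]], 't': [327.329, -222.288, 1816.283]}
```

View pics/top0.png

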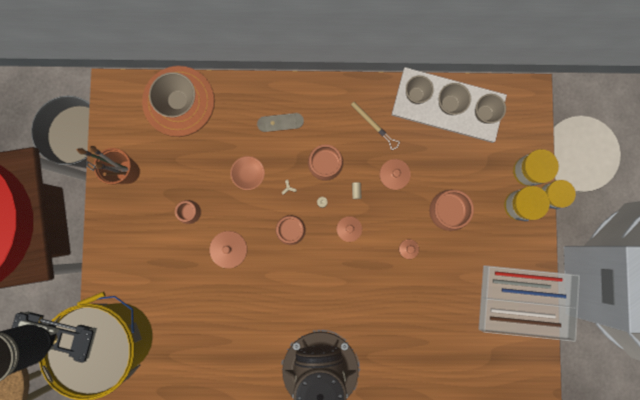

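View pics/scene0.png

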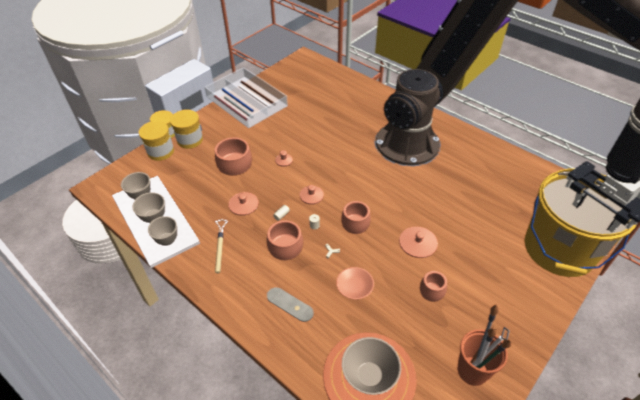

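Both views show four jars, four lids and the saucer. In the top view, the lids are at (228,250) large, (395,174) medium, (350,229) small and (409,248) tiny. The jars are at (452,209) large, (325,161) medium, (290,229) small and (186,211) tiny, and the saucer is at (248,172). Next I'll get coarse positions and look through the wrist camera.

```bash
cat > h.py <<'E'
import numpy as np, cv2
from scipy.spatial.transform import Rotation as Ro
from station import robot, imaging
def ray(c,px,z):
    d=np.array([(px[0]-c['cx'])/c['fx'],(px[1]-c['cy'])/c['fy'],1]); R=np.array(c['R']); t=np.array(c['t'])
    o=-R.T@t; d=R.T@d; return o+d*(z-o[2])/d[2]
def proj(c,X):
    p=np.array(c['R'])@np.array(X)+np.array(c['t']); return np.array([c['cx']+c['fx']*p[0]/p[2],c['cy']+c['fy']*p[1]/p[2]])
def mask(im):
    h=cv2.cvtColor(im,cv2.COLOR_RGB2HSV); return h,((h[...,0]<8)|(h[...,0]>172)).astype(np.uint8)*((h[...,1]>90)&(h[...,2]>60)).astype(np.uint8)*255
def go(x,y,z,yaw=None):
    "shift in tool axes (cm) to reach world x,y,z, from measured pose"
    s=robot.sense(); R=Ro.from_rotvec(s['tool_rot']); return np.round(R.inv().apply(np.array([x,y,z])-s['tool_pos'])/10,2)
E
python3 - <<'E'
from h import *
im=cv2.imread('pics/top0.png')[:,:,::-1].copy(); h,m=mask(im); c=imaging.camera_model('top')
for p in [(228,250),(395,174),(350,229),(409,248),(452,209),(325,161),(290,229),(186,211),(248,172)]: print(p,h[p[1],p[0]+6],end=' ')
print(h[300,300],h[100,300])
cs,_=cv2.findContours(m,cv2.RETR_EXTERNAL,cv2.CHAIN_APPROX_NONE)
for k in cs:
    if 120<cv2.contourArea(k)<3000:
        x,y,w,hh=cv2.boundingRect(k); (u,v),r=cv2.minEnclosingCircle(k)
        print((x,y,w,hh),np.round([u,v,r],1),*[np.round(ray(c,(u,v),z)) for z in(17,40)])
w=imaging.camera_model('wrist'); print(w)
s=robot.sense();R=Ro.from_rotvec(s['tool_rot'])
print('cam pos in tool',R.inv().apply(-np.array(w['R']).T@np.array(w['t'])-s['tool_pos'])); print((np.array(w['R'])@R.as_matrix()).round(3)); print(R.as_matrix().round(3))
E
```

```text
(228, 250) [  9 127 173] (395, 174) [  9 131 161] (350, 229) [ 10 132 159] (409, 248) [ 10 132 137] (452, 209) [ 10 130 173] (325, 161) [ 10 129 174] (290, 229) [ 10 126 178] (186, 211) [ 10 123 183] (248, 172) [  9 125 185] [ 13 150 141] [ 13 149 145]
(495, 272, 68, 10) [528.5 276.   33.7] [ 292. -651.   17.] [ 294. -641.   40.]
(0, 165, 34, 117) [  0.5 223.   58. ] [443. 995.  17.] [442. 980.  40.]
{'fx': 334.414024095546, 'fy': 334.414024095546, 'cx': 319.48833517088383, 'cy': 197.04666336578268, 'R': array([[-2.29718788e-01, -9.73256842e-01,  6.30005584e-04],
       [-9.37571026e-01,  2.21469416e-01,  2.68163883e-01],
       [-2.61131861e-01,  6.10116073e-02, -9.63373103e-01]]), 't': array([675.16794058, -33.13892577, 390.72355989])}
cam pos in tool [  72.82490989   -0.61766868 -159.16619477]
[[ 0.     1.     0.001]
 [-0.963  0.    -0.268]
 [-0.268 -0.001  0.963]]
[[ 0.973 -0.23  -0.   ]
 [-0.23  -0.973 -0.002]
 [ 0.     0.002 -1.   ]]
```

```bash
python3 - <<'E'
import re
t=open('h.py').read()
t=t[:t.index('def mask')]+'''def mask(im):
    h=cv2.cvtColor(im,cv2.COLOR_RGB2HSV_FULL).astype(int); b=im.astype(int)
    m=((h[...,0]<=16)|(h[...,0]>240))&(h[...,1]>80)&(h[...,2]>50)
    return cv2.morphologyEx(m.astype(np.uint8)*255,cv2.MORPH_OPEN,np.ones((3,3)))
'''+t[t.index('def go'):]
open('h.py','w').write(t)
E
python3 - <<'E'
from h import *
im=cv2.imread('pics/top0.png')[:,:,::-1].copy(); m=mask(im); c=imaging.camera_model('top')
cs,_=cv2.findContours(m,cv2.RETR_EXTERNAL,cv2.CHAIN_APPROX_NONE)
for k in cs:
    if 120<cv2.contourArea(k)<3000:
        (u,v),r=cv2.minEnclosingCircle(k)
        print(np.round([u,v,r,cv2.contourArea(k)],1),*[np.round(ray(c,(u,v),z)) for z in(17,45)], 'diam',round(2*r*1500/489))
E
```

```text
[528.  276.5  33.3 197.5] [ 291. -650.   17.] [ 293. -638.   45.] diam 204
[408.5 248.9  10.  287. ] [ 374. -276.   17.] [ 374. -271.   45.] diam 61
[ 227.8  249.2   19.  1063. ] [368. 288.  17.] [368. 282.  45.] diam 117
[348.9 228.5  12.9 487. ] [436. -89.  17.] [435. -87.  45.] diam 79
[290.  229.6  14.8 640. ] [431.  95.  17.] [430.  94.  45.] diam 91
[187.  211.5  12.8 444. ] [484. 418.  17.] [482. 410.  45.] diam 79
[ 451.4  210.1   22.2 1383. ] [ 497. -412.   17.] [ 494. -404.   45.] diam 136
[394.5 174.   15.7 721. ] [ 610. -233.   17.] [ 605. -229.   45.] diam 96
[247.  172.4  17.3 879.5] [610. 233.  17.] [605. 229.  45.] diam 106
[116.4 168.2  22.6 727. ] [619. 644.  17.] [615. 632.  45.] diam 139
[324.7 161.8  17.9 931.5] [646. -11.  17.] [641. -11.  45.] diam 110
```

Request:
{"api": "step_arm", "payload": {
  "targets": [0, 0, 0, 2.8, 2.95, 0.2, 0.1, 0, 0, 0, 2.8, 2.95, 0.2, 0.1, 0, 0, 0, 2.8, 2.95, 0.2, 0.1, 0, 0, 0, 2.8, 2.95, 0.2, 0.1, 0, 0, 0, 2.8, 2.95, 0.2, 0.1, 0, 0, 0, 2.8, 2.95, 0.2, 0.1, 0, 0, 0, 2.8, 2.95, 0.2, 0.1, 0, 0, 0, 2.8, 2.95, 0.2, 0.1, 0, 0, 0, 2.8, 2.95, 0.2, 0.1, 0, 0, 0, 2.8, 2.95, 0.2, 0.1],
  "grip_force": 15
}}

```text
clock: 0.93
tool_pos: [360.1, 303.5, 206.5]
tool_rot: [-3.12, 0.363, 0.0]
contact_force: [0.6, 0.9, -0.4]
grip_width: 48.3
```

Request:
{"api": "step_arm", "payload": {
  "targets": [0, 0, 0, 1.2, 1.4, 0, 0.1, 0, 0, 0, 0, 0, 0, 0.1, 0, 0, 0, 0, 0, 0, 0.1]
}}

```text
clock: 1.18
tool_pos: [368.6, 288.1, 206.6]
tool_rot: [-3.12, 0.367, 0.0]
contact_force: [0.2, 0.3, 0.9]
grip_width: 48.5
```

```bash
cat > look.py <<'E'
# usage: look.py tag  -> saves wrist picture, prints terracotta blobs
import sys; from h import *
s=robot.sense(); c=imaging.camera_model('wrist'); im=imaging.snapshot('wrist'); cv2.imwrite(f'pics/{sys.argv[1]}.png',im[:,:,::-1])
np.save(f'pics/{sys.argv[1]}.npy',c,allow_pickle=True)
print('tcp',s['tool_pos'].round(1) if hasattr(s['tool_pos'],'round') else s['tool_pos'],'t',round(s['clock'],2),'grip',s['grip_width'])
m=mask(im); cs,_=cv2.findContours(m,cv2.RETR_EXTERNAL,cv2.CHAIN_APPROX_NONE)
for k in cs:
    if cv2.contourArea(k)>800:
        e=cv2.fitEllipse(cv2.convexHull(k)); print(cv2.boundingRect(k),np.round(e[0]+e[1],1),np.round(ray(c,e[0],15),1))
E
python3 look.py w1
```

```text
tcp [368.6 288.1 206.6] t 1.18 grip 48.48674236138512
(116, 60, 49, 62) [145.   90.2  56.2  64.9] [493.  438.8  15. ]
(147, 50, 60, 82) [162.8  90.6  77.6  90.1] [488.6 421.6  15. ]
(505, 16, 68, 91) [529.9  60.8  80.3  95.2] [431.4  62.7  15. ]
(450, 10, 75, 108) [510.   64.1 100.8 125.8] [433.   81.9  15. ]
```

View pics/w1.png

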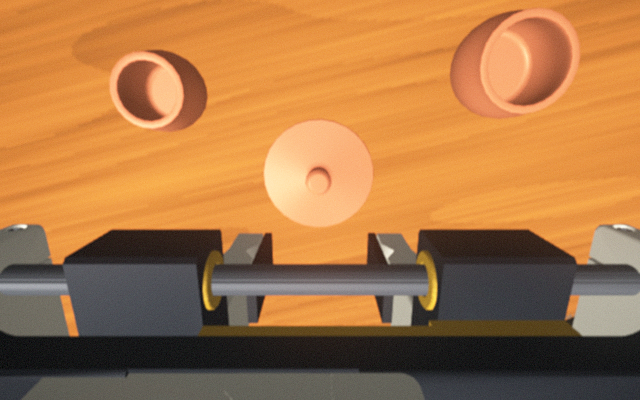

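The wrist view shows the large lid at about (318,174) with its knob at (318,180), the tiny jar's rim at about (145,90), and the small jar's rim at about (530,61). I'll tune the mask for this view and cast the rays.

```bash
cat > meas.py <<'E'
# meas.py tag thr -> blobs by blue/red ratio (terracotta vs wood)
import sys; from h import *
tag,thr=sys.argv[1],float(sys.argv[2])
im=cv2.imread(f'pics/{tag}.png').astype(float); c=np.load(f'pics/{tag}.npy',allow_pickle=True).item()
m=((im[...,0]/(im[...,2]+1)>thr)&(im[...,2]>im[...,0]*1.25)).astype(np.uint8)*255; m=cv2.morphologyEx(m,cv2.MORPH_OPEN,np.ones((5,5)))
cs,_=cv2.findContours(m,cv2.RETR_EXTERNAL,cv2.CHAIN_APPROX_NONE)
for k in cs:
    if cv2.contourArea(k)>600:
        e=cv2.fitEllipse(cv2.convexHull(k)); print(cv2.boundingRect(k),np.round(e[0]+e[1],1),*[np.round(ray(c,e[0],z)[:2],1) for z in(15,64,70,74,80)])
E
python3 - <<'E'
import cv2
i=cv2.imread('pics/w1.png')
for p in [(300,150),(340,200),(318,178),(250,150),(400,60),(80,190),(160,90),(185,90),(115,90)]: b=i[p[1],p[0]]; print(p,b[::-1],round(b[0]/b[2],2))
from h import *
c=np.load('pics/w1.npy',allow_pickle=True).item()
print(ray(c,(145,90.2),64),ray(c,(530,61),70),ray(c,(318.5,173.5),15),ray(c,(318,178),50))
E
python3 meas.py w1 0.42
```

```text
(300, 150) [253 194 140] 0.55
(340, 200) [253 192 132] 0.52
(318, 178) [253 183 126] 0.5
(250, 150) [241 158  77] 0.32
(400, 60) [218 131  60] 0.28
(80, 190) [242 164  71] 0.29
(160, 90) [253 199 146] 0.58
(185, 90) [136  72  46] 0.34
(115, 90) [252 181 128] 0.51
[485.58406588 415.45762861  64.        ] [432.59983056  95.41503414  70.        ] [370.3306141  289.73188279  15.        ] [373.06290112 289.43605303  50.        ]
(253, 244, 134, 29) [313.5 254.9  38.2 157.8] [279.5 317.3] [301.9 311. ] [304.6 310.2] [306.4 309.7] [309.2 308.9]
(91, 231, 130, 29) [159.5 244.5  37.  135.1] [332.4 484.3] [347.3 454.6] [349.2 450.9] [350.4 448.5] [352.2 444.9]
(264, 120, 109, 107) [317.8 173.  106.9 109. ] [371.  290.4] [380.6 287.8] [381.8 287.5] [382.5 287.2] [383.7 286.9]
(110, 53, 73, 76) [145.8  90.   69.2  79.9] [493.  437.9] [485.5 414.7] [484.6 411.9] [484. 410.] [483.1 407.1]
(480, 11, 60, 103) [525.7  61.9  87.5 105.5] [431.4  66.7] [432.6  95.4] [432.7  98.9] [432.8 101.2] [432.9 104.7]
```

Request:
{"api": "step_arm", "payload": {
  "targets": [0, 0, 0, 0.2, -0.2, 4, 0.1, 0, 0, 0, 0, 0, 4, 0.1, 0, 0, 0, 0, 0, 4, 0.1, 0, 0, 0, 0, 0, 3, 0.1, 0, 0, 0, 0, 0, 2, 0.1, 0, 0, 0, 0, 0, 0.9, 0.1, 0, 0, 0, 0, 0, 0, 0.1, 0, 0, 0, 0, 0, 0, -1, 0, 0, 0, 0, 0, 0, -1, 0, 0, 0, 0, 0, 0, -1],
  "grip_force": 20
}}

```text
clock: 2.07
tool_pos: [371.2, 291.8, 29.0]
tool_rot: [-3.118, 0.362, -0.002]
contact_force: [0.6, 0.1, -0.5]
grip_width: 33.9
```

Request:
{"api": "step_arm", "payload": {
  "targets": [0, 0, 0, 0, 0, 0, -1, 0, 0, 0, 0, 0, 0, -1, 0, 0, 0, 0, 0, 0, -1, 0, 0, 0, 0, 0, 0, -1]
}}

```text
clock: 2.4
tool_pos: [370.9, 290.8, 28.6]
tool_rot: [-3.12, 0.363, -0.001]
contact_force: [-2.7, -1.9, 8.0]
grip_width: 23.5
```

Request:
{"api": "step_arm", "payload": {
  "targets": [0, 0, 0, 0, 0, -1, -1, 0, 0, 0, 0, 0, -2, -1, 0, 0, 0, 0, 0, -4, -1, 0, 0, 0, 0, 0, -4, -1, 0, 0, 0, 0, 0, -4, -1, 0, 0, 0, 0, 0, -3, -1, 0, 0, 0, 0.7, 1.2, 0, -1, 0, 0, 0, 2, 3, 0, -1, 0, 0, 0, 2, 3, 0, -1, 0, 0, 0, 2, 3, 0, -1]
}}

```text
clock: 3.23
tool_pos: [412.1, 174.4, 207.5]
tool_rot: [-3.12, 0.361, 0.0]
contact_force: [1.2, 0.7, -2.3]
grip_width: 23.6
```

Request:
{"api": "step_arm", "payload": {
  "targets": [0, 0, 0, 2, 3, 0, -1, 0, 0, 0, 2, 3, 0, -1, 0, 0, 0, 2, 3, 0, -1, 0, 0, 0, 2, 3, 0, -1, 0, 0, 0, 2, 3, 0, -1, 0, 0, 0, 0, 3.6, 0, -1, 0, 0, 0, -0.4, 3.8, 0, -1, 0, 0, 0, -0.4, 3.8, 0, -1, 0, 0, 0, -0.4, 3.8, 0, -1, 0, 0, 0, -0.4, 3.8, 0, -1]
}}

```text
clock: 4.07
tool_pos: [415.0, -173.9, 207.3]
tool_rot: [-3.12, 0.363, -0.0]
contact_force: [1.5, -0.3, -3.5]
grip_width: 23.1
```

Request:
{"api": "step_arm", "payload": {
  "targets": [0, 0, 0, -0.4, 3.8, 0, -1, 0, 0, 0, -0.4, 3.8, 0, -1, 0, 0, 0, -0.4, 3.8, 0, -1, 0, 0, 0, -0.4, 3.8, 0, -1, 0, 0, 0, -0.4, 3.8, 0, -1, 0, 0, 0, 0, 1.5, 0, -1, 0, 0, 0, 0, 0, 0, -1, 0, 0, 0, 0, 0, 0, -1]
}}

```text
clock: 4.73
tool_pos: [348.8, -367.8, 206.7]
tool_rot: [-3.119, 0.368, 0.002]
contact_force: [-0.6, 0.9, -3.0]
grip_width: 23.6
```

```bash
python3 look.py w2|head -1; python3 meas.py w2 0.42
```

```text
tcp [ 348.8 -367.8  206.7] t 4.73 grip 23.624911956761846
(294, 336, 55, 19) [322.9 342.4  22.3  57.3] [ 141.6 -321.5] [ 180.5 -330.3] [ 185.2 -331.4] [ 188.4 -332.1] [ 193.2 -333.1]
(513, 307, 63, 30) [545.2 321.4  30.8  70.7] [ 108.6 -591. ] [ 152.1 -562.2] [ 157.4 -558.6] [ 160.9 -556.3] [ 166.3 -552.7]
(291, 294, 60, 31) [320.5 321.6  59.1 105.1] [ 171.4 -325.5] [ 206.1 -333.7] [ 210.3 -334.7] [ 213.2 -335.4] [ 217.4 -336.4]
(181, 245, 77, 20) [219.5 254.3  20.2  84.7] [ 285.  -233.8] [ 303.9 -254.8] [ 306.2 -257.4] [ 307.7 -259.1] [ 310.  -261.7]
(129, 233, 51, 25) [153.  255.4  38.2  55.6] [ 301.3 -159.2] [ 317.9 -190.6] [ 319.9 -194.5] [ 321.3 -197.1] [ 323.3 -200.9]
(199, 139, 275, 133) [325.7 208.7 136.5 285.8] [ 310.  -364.5] [ 325.4 -367.3] [ 327.2 -367.6] [ 328.5 -367.8] [ 330.4 -368.2]
(0, 127, 77, 67) [ 38.7 158.7  66.3  79.7] [434.4 -82.1] [ 432.4 -124.3] [ 432.1 -129.5] [ 432.  -132.9] [ 431.7 -138.1]
(242, 0, 151, 78) [317.2  -4.2 150.7 163.3] [ 514.6 -404.2] [ 501.4 -401.4] [ 499.7 -401.1] [ 498.7 -400.8] [ 497.  -400.5]
(0, 0, 37, 60) [14.4 32.5 38.1 65.6] [ 551.9 -114.5] [ 533.4 -152.2] [ 531.2 -156.8] [ 529.7 -159.9] [ 527.4 -164.5]
```

View pics/w2.png

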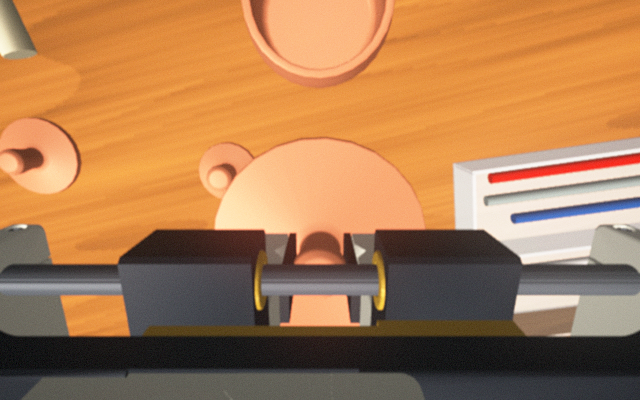

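The large jar's rim is cut off at the top of the image, at about (318,0). The held lid is centred at about (320,208). I'll back off and rise, then look again.

Request:
{"api": "step_arm", "payload": {
  "targets": [0, 0, 0, -2, 0, -3, -1, 0, 0, 0, -2, 0, -3, -1, 0, 0, 0, 0, 0, 0, -1, 0, 0, 0, 0, 0, 0, -1]
}}

```text
clock: 5.12
tool_pos: [311.6, -357.4, 269.5]
tool_rot: [3.119, -0.361, 0.007]
contact_force: [0.1, -0.0, -2.0]
grip_width: 23.2
```

```bash
python3 look.py w3|head -1; python3 meas.py w3 0.42
```

```text
tcp [ 311.6 -357.4  269.5] t 5.12 grip 23.169654731343822
(291, 294, 60, 31) [320.5 321.   59.1 107.9] [  92.6 -306.8] [ 126.8 -314.7] [ 131.  -315.6] [ 133.8 -316.3] [ 138.  -317.2]
(131, 233, 126, 32) [189.3 250.4  32.1 137.9] [ 239.4 -160.2] [ 256.2 -185.4] [ 258.3 -188.5] [ 259.7 -190.5] [ 261.7 -193.6]
(495, 223, 102, 19) [546.9 232.4  12.7 114.7] [ 155.9 -628.9] [ 182.6 -598.6] [ 185.9 -594.9] [ 188.1 -592.4] [ 191.4 -588.7]
(215, 139, 245, 133) [334.4 213.  138.8 239.3] [ 246.4 -361.3] [ 262.4 -362.7] [ 264.4 -362.9] [ 265.7 -363. ] [ 267.7 -363.2]
(216, 112, 48, 44) [238.5 133.5  42.1  51.1] [ 372.5 -269.5] [ 373.6 -281.8] [ 373.8 -283.3] [ 373.8 -284.3] [ 374.  -285.8]
(43, 91, 65, 60) [ 76.3 119.4  59.4  66.4] [433.3 -83.7] [ 427.3 -118. ] [ 426.5 -122.2] [ 426. -125.] [ 425.3 -129.2]
(264, 0, 105, 41) [315.8   0.5  79.3 104.6] [ 492.  -394.9] [ 479.  -392.3] [ 477.4 -392. ] [ 476.3 -391.8] [ 474.7 -391.5]
```

View pics/w3.png

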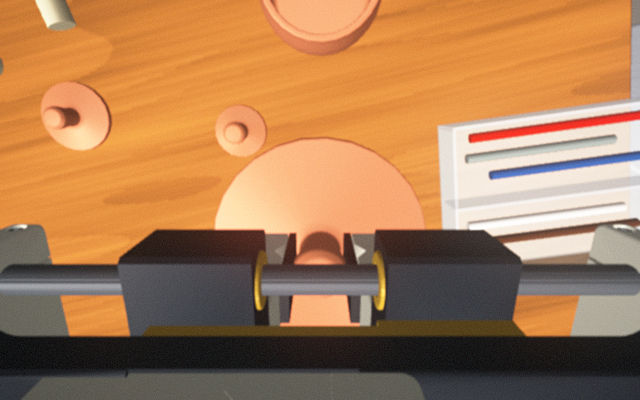

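The jar is still cut off at (320,0), because I backed the wrong way. The tiny lid is fully visible at (241,131) and the small lid at (76,116). I'll move forward about 90 mm.

Request:
{"api": "step_arm", "payload": {
  "targets": [0, 0, 0, 4, 0, 0, -1, 0, 0, 0, 4, 0, 0, -1, 0, 0, 0, 2, 0, 0, -1, 0, 0, 0, 0, 0, 0, -1, 0, 0, 0, 0, 0, 0, -1]
}}

```text
clock: 5.58
tool_pos: [409.3, -380.0, 265.0]
tool_rot: [-3.119, 0.361, 0.006]
contact_force: [-0.4, 0.3, -2.9]
grip_width: 23.5
```

```bash
python3 look.py w4|head -1; python3 meas.py w4 0.42; python3 - <<'E'
from h import *
c=np.load('pics/w4.npy',allow_pickle=True).item(); im=cv2.imread('pics/w4.png')
# darker inside-wall edge profile along the jar's column, for reading the rim edges
for z,p in((80,(494,-404,80)),): print(proj(c,p))
E
```

```text
tcp [ 409.3 -380.   265. ] t 5.58 grip 23.537149575003525
(297, 336, 57, 19) [323.1 343.6  20.   61.8] [ 152.3 -323.9] [ 191.7 -332.6] [ 196.5 -333.7] [ 199.8 -334.4] [ 204.6 -335.4]
(518, 317, 55, 20) [546.6 327.6  23.4  60.3] [ 106.4 -640.4] [ 151.3 -611.1] [ 156.8 -607.6] [ 160.5 -605.2] [ 166.  -601.6]
(289, 294, 62, 32) [319.  309.9  47.7  68.4] [ 208.3 -330.8] [ 241.  -338.7] [ 245.  -339.7] [ 247.7 -340.3] [ 251.7 -341.3]
(137, 238, 119, 28) [195.5 254.4  32.6 125.2] [ 328.7 -189.6] [ 347.  -214.4] [ 349.2 -217.4] [ 350.7 -219.5] [ 352.9 -222.5]
(57, 167, 63, 60) [ 88.  196.5  55.8  67.3] [436.2 -82.6] [ 441.6 -120.2] [ 442.3 -124.8] [ 442.7 -127.9] [ 443.3 -132.5]
(215, 140, 282, 133) [355.4 210.4 138.2 287.7] [ 340.6 -410. ] [ 357.5 -408.3] [ 359.5 -408.1] [ 360.9 -408. ] [ 362.9 -407.8]
(56, 70, 33, 48) [71.1 93.2 23.4 56.6] [ 557.6 -115. ] [ 548.4 -148.7] [ 547.3 -152.8] [ 546.5 -155.6] [ 545.4 -159.7]
(279, 38, 88, 94) [322.4  84.5  88.7  94.2] [ 499.9 -403.4] [ 497.7 -402.5] [ 497.4 -402.4] [ 497.2 -402.4] [ 496.9 -402.3]
(261, 20, 120, 120) [320.5  82.1 119.5 125.3] [ 503.  -401.8] [ 500.3 -401.2] [ 500.  -401.1] [ 499.8 -401.1] [ 499.5 -401. ]
(101, 0, 89, 67) [145.2  17.   84.9 101.3] [ 613.4 -228.9] [ 597.5 -249. ] [ 595.6 -251.4] [ 594.3 -253.1] [ 592.3 -255.5]
[324.79001178  87.08645882]
```

View pics/w4.png

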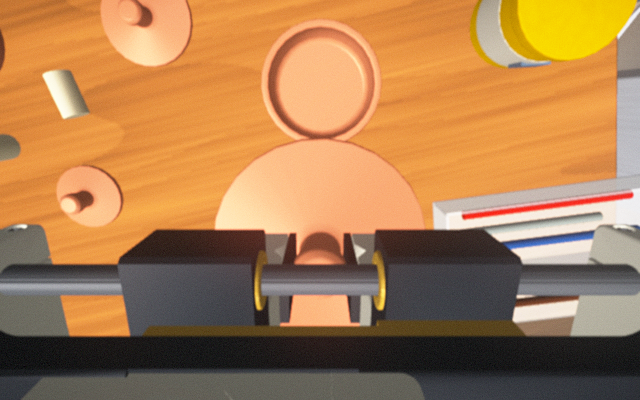

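The large jar is fully visible: outer rim x 261–381, y 20–140, centre about (321,80). That comes out about 7 mm from the top camera's value, so I'll re-measure now that the arm has settled.

```bash
cat > circ.py <<'E'
# circ.py x y z r : radial edge search about an expected circle in wrist view; prints fitted world centre (circle lsq)
import sys; from h import *
from scipy.optimize import least_squares
def fit(x,y,z,r,cam='wrist',save=None):
    c=imaging.camera_model(cam); im=imaging.snapshot(cam)
    if save: cv2.imwrite(save,im[:,:,::-1])
    f=im.astype(float); b=f[...,2]/(f[...,0]+1); b=cv2.GaussianBlur(b,(3,3),0); P=[]
    for a in np.linspace(0,2*np.pi,72,endpoint=False):
        rr=np.arange(r-14,r+14,.5); u=np.array([proj(c,(x+q*np.cos(a),y+q*np.sin(a),z)) for q in rr],np.float32)
        if (u<2).any() or (u[:,0]>637).any() or (u[:,1]>225).any(): continue
        v=cv2.remap(b.astype(np.float32),u[:,:1],u[:,1:],cv2.INTER_LINEAR).ravel()
        g=v[:-6]-v[6:]; i=g.argmax()
        if g[i]>0.08: P.append([x+rr[i+3]*np.cos(a),y+rr[i+3]*np.sin(a)])
    P=np.array(P); s=least_squares(lambda p:np.hypot(*(P-p[:2]).T)-p[2],[x,y,r],loss='soft_l1',f_scale=1).x
    print(len(P),'centre',s[:2].round(1),'r',s[2].round(1),'rms',np.median(abs(np.hypot(*(P-s[:2]).T)-s[2])).round(2)); return s
if __name__=='__main__':
    print(robot.sense()['tool_pos'].round(1)); fit(*map(float,sys.argv[1:5]))
E
for i in 1 2 3; do python3 circ.py 499 -402 80 59; done; python3 circ.py 613 -229 15 49
```

```text
[ 408.5 -380.   265.5]
65 centre [ 497.2 -400.6] r 58.1 rms 0.39
[ 408.1 -380.2  266.1]
65 centre [ 497.2 -400.6] r 58.1 rms 0.4
[ 407.9 -380.4  266.7]
66 centre [ 497.2 -400.5] r 58.0 rms 0.33
[ 407.8 -380.6  267.2]
42 centre [ 612.2 -228.6] r 49.1 rms 0.14
```

Request:
{"api": "step_arm", "payload": {
  "targets": [0, 0, 0, 3, 0, 1.5, -1, 0, 0, 0, 3, -0.1, 1.5, -1, 0, 0, 0, 2.4, 0, 2, -1, 0, 0, 0, 0.7, 0, 3, -1, 0, 0, 0, 0, 0, 3, -1, 0, 0, 0, 0, 0, 2.5, -1, 0, 0, 0, 0, 0, 1.5, -1, 0, 0, 0, 0, 0, 0.5, -1, 0, 0, 0, 0, 0, 0, -1, 0, 0, 0, 0, 0, 0, -1]
}}

```text
clock: 6.67
tool_pos: [497.6, -401.4, 113.8]
tool_rot: [3.12, -0.363, 0.002]
contact_force: [-0.0, -0.6, -1.2]
grip_width: 23.4
```

Request:
{"api": "step_arm", "payload": {
  "targets": [0, 0, 0, 0, 0, 0, -1, 0, 0, 0, 0, 0, 0, -1, 0, 0, 0, 0, 0, 0, -1]
}}

```text
clock: 6.92
tool_pos: [497.7, -401.3, 114.0]
tool_rot: [3.12, -0.363, 0.003]
contact_force: [-0.2, -0.2, -3.4]
grip_width: 23.7
```

```bash
python3 -c "
from h import *
s=robot.sense();print(s['clock'],s['tool_pos'],s['qpos'].round(2),go(497.2,-400.5,96),s['contact_force'])"
```

```text
6.9167 [ 497.71343543 -401.27721091  113.95550274] [-0.37  0.39 -0.22  0.   -0.96  1.71] [-0.07 -0.06  1.8 ] [-0.16656018 -0.20242321 -3.41475301]
```

Request:
{"api": "step_arm", "payload": {
  "targets": [0, 0, 0, -0.05, -0.05, 0.4, -1, 0, 0, 0, 0, 0, 0.4, -1, 0, 0, 0, 0, 0, 0.3, -1, 0, 0, 0, 0, 0, 0.2, -1, 0, 0, 0, 0, 0, 0.2, -1, 0, 0, 0, 0, 0, 0.1, -1, 0, 0, 0, 0, 0, 0.1, -1, 0, 0, 0, 0, 0, 0.1, -1, 0, 0, 0, 0, 0, 0, -1, 0, 0, 0, 0, 0, 0, -1]
}}

```text
clock: 7.75
tool_pos: [496.6, -400.4, 96.5]
tool_rot: [3.12, -0.362, 0.0]
contact_force: [-4.9, 5.1, 12.1]
grip_width: 23.4
```

Request:
{"api": "step_arm", "payload": {
  "targets": [0, 0, 0, 0, 0, -0.05, -1, 0, 0, 0, 0, 0, -0.05, -0.3, 0, 0, 0, 0, 0, 0, -0.2, 0, 0, 0, 0, 0, 0, -0.1, 0, 0, 0, 0, 0, 0, 0.1, 0, 0, 0, 0, 0, 0, 0.1, 0, 0, 0, 0, 0, 0, 0.1]
}}

```text
clock: 8.33
tool_pos: [496.9, -400.4, 95.4]
tool_rot: [-3.121, 0.363, 0.0]
contact_force: [0.8, 0.8, 0.0]
grip_width: 47.2
```

```bash
python3 -c "
from h import *
s=robot.sense();print(s['clock'],s['tool_pos'],s['grip_width'],s['contact_force'])
print('M lid look/grasp', go(612.2,-228.6,200))"
```

```text
8.3333 [ 496.89615352 -400.37617191   95.38475943] 47.20344578349093 [0.76277315 0.81774581 0.01820573]
M lid look/grasp [  7.28 -19.37 -10.46]
```

Request:
{"api": "step_arm", "payload": {
  "targets": [0, 0, 0, 0, 0, -2, 0.1, 0, 0, 0, 0, 0, -3, 0.1, 0, 0, 0, 0, 0, -3, 0.1, 0, 0, 0, 1.2, -3.2, 0, 0.1, 0, 0, 0, 1.2, -3.2, 0, 0.1, 0, 0, 0, 1.2, -3.2, 0, 0.1, 0, 0, 0, 1.2, -3.2, 0, 0.1, 0, 0, 0, 1.2, -3.2, 0, 0.1, 0, 0, 0, 1.2, -3.2, 0, 0.1, 0, 0, 0, 0.1, -0.2, 0, 0.1]
}}

```text
clock: 9.17
tool_pos: [615.3, -224.3, 175.3]
tool_rot: [-3.121, 0.358, -0.001]
contact_force: [0.6, -0.9, -0.2]
grip_width: 48.2
```

Request:
{"api": "step_arm", "payload": {
  "targets": [0, 0, 0, 0, 0, 3, 0.1, 0, 0, 0, 0, 0, 3, 0.1, 0, 0, 0, 0, 0, 2, 0.1, 0, 0, 0, 0, 0, 0, 0.1, 0, 0, 0, 0, 0, 0, 0.1]
}}

```text
clock: 9.58
tool_pos: [611.9, -228.4, 94.8]
tool_rot: [3.12, -0.363, -0.004]
contact_force: [0.5, -0.5, -0.0]
grip_width: 48.0
```

```bash
python3 -c "
from h import *
s=robot.sense();print(s['clock'],s['tool_pos'],s['grip_width'],s['contact_force'])
print(go(612.2,-228.6,28.3))"; python3 circ.py 612 -228.6 15 49;  python3 look.py w5 >/dev/null
```

```text
9.5833 [ 611.90287304 -228.39270741   94.80616348] 47.954778234926515 [ 0.46143674 -0.52125264 -0.03787661]
[0.05 0.01 6.65]
[ 611.9 -228.4   94.8]
42 centre [ 609.4 -230.5] r 49.3 rms 0.16
```

View pics/w5.png

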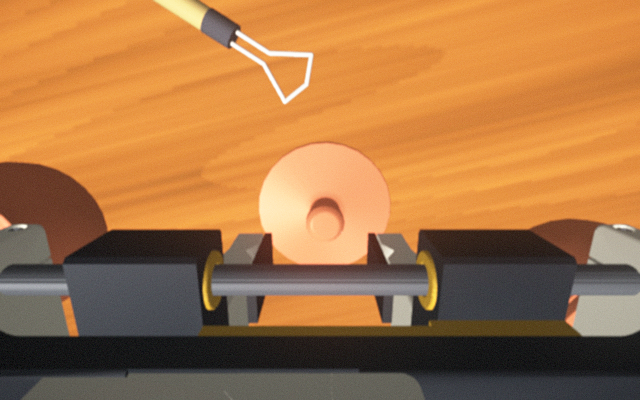

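The medium lid is centred at about (324,203) with its knob at (325,221) between the jaws. The close fit gives (609.4,-230.5), so I'll correct by 2 mm and grasp.

Request:
{"api": "step_arm", "payload": {
  "targets": [0, 0, 0, -0.2, 0.25, 2, 0.1, 0, 0, 0, 0, 0, 2.5, 0.1, 0, 0, 0, 0, 0, 1.6, 0.1, 0, 0, 0, 0, 0, 0.5, 0.1, 0, 0, 0, 0, 0, 0, 0.1, 0, 0, 0, 0, 0, 0, -1, 0, 0, 0, 0, 0, 0, -1, 0, 0, 0, 0, 0, 0, -1, 0, 0, 0, 0, 0, 0, -1, 0, 0, 0, 0, 0, 0, -1]
}}

```text
clock: 10.52
tool_pos: [610.5, -230.5, 30.7]
tool_rot: [3.12, -0.363, 0.002]
contact_force: [-0.1, 0.3, 5.2]
grip_width: 23.4
```

Request:
{"api": "step_arm", "payload": {
  "targets": [0, 0, 0, 0, 0, 0, -1, 0, 0, 0, 0, 0, 0, -1, 0, 0, 0, 0, 0, 0, -1]
}}

```text
clock: 10.77
tool_pos: [610.5, -230.5, 30.7]
tool_rot: [3.12, -0.363, 0.002]
contact_force: [-1.3, -0.1, 6.5]
grip_width: 23.8
```

Request:
{"api": "step_arm", "payload": {
  "targets": [0, 0, 0, 0, 0, -1, -1, 0, 0, 0, 0, 0, -3, -1, 0, 0, 0, 0, 0, -4, -1, 0, 0, 0, 0, 0, -4, -1, 0, 0, 0, -0.6, -1.1, -3, -1, 0, 0, 0, -1.5, -3, -2, -1, 0, 0, 0, -1.5, -3, -2, -1, 0, 0, 0, -1.5, -3, -2, -1, 0, 0, 0, -1.5, -3, -2, -1, 0, 0, 0, -1.5, -3, 0, -1]
}}

```text
clock: 11.6
tool_pos: [569.1, -53.8, 264.6]
tool_rot: [-3.119, 0.363, -0.01]
contact_force: [0.7, 0.3, -0.4]
grip_width: 23.4
```

Request:
{"api": "step_arm", "payload": {
  "targets": [0, 0, 0, -1.5, -3, 0, -1, 0, 0, 0, -1.5, -3, 0, -1, 0, 0, 0, 0, 0, 0, -1, 0, 0, 0, 0, 0, 0, -1, 0, 0, 0, 0, 0, 0, -1, 0, 0, 0, 0, 0, 0, -1]
}}

```text
clock: 12.1
tool_pos: [552.6, 9.7, 259.6]
tool_rot: [3.12, -0.364, -0.0]
contact_force: [0.4, -0.6, -1.6]
grip_width: 23.5
```

```bash
python3 circ.py 644 -10 74 50; python3 circ.py 644 -10 74 50;  python3 look.py w6|head -1
```

```text
[552.6   9.7 259.6]
72 centre [642.7  -9.8] r 49.5 rms 0.2
[552.7   9.5 259.5]
72 centre [642.7  -9.7] r 49.5 rms 0.2
tcp [552.7   9.4 259.4] t 12.2 grip 23.30103927696324
```

View pics/w6.png

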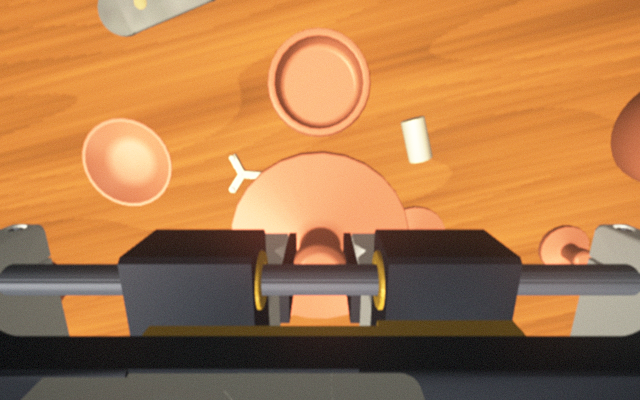

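The medium jar's rim is centred at about (319,83). The fit gives r 49.5 against the expected 50, centred at (642.7,-9.7). The path is clear.

Request:
{"api": "step_arm", "payload": {
  "targets": [0, 0, 0, 3, 0, 1.5, -1, 0, 0, 0, 3, -0.1, 1.5, -1, 0, 0, 0, 2.4, 0, 2, -1, 0, 0, 0, 0.7, 0, 3, -1, 0, 0, 0, 0, 0, 3, -1, 0, 0, 0, 0, 0, 2, -1, 0, 0, 0, 0, 0, 1.5, -1, 0, 0, 0, 0, 0, 0.4, -1, 0, 0, 0, 0, 0, 0, -1, 0, 0, 0, 0, 0, 0, -1]
}}

```text
clock: 13.08
tool_pos: [642.1, -10.1, 111.3]
tool_rot: [3.12, -0.364, 0.001]
contact_force: [-0.1, -0.2, -1.3]
grip_width: 23.3
```

Request:
{"api": "step_arm", "payload": {
  "targets": [0, 0, 0, 0, 0, 0, -1, 0, 0, 0, 0, 0, 0, -1, 0, 0, 0, 0, 0, 0, -1]
}}

```text
clock: 13.33
tool_pos: [642.0, -9.5, 111.9]
tool_rot: [-3.12, 0.363, -0.003]
contact_force: [-0.2, 0.5, -1.6]
grip_width: 23.2
```

```bash
python3 -c "
from h import *
s=robot.sense();print(s['clock'],s['tool_pos'],go(642.3,-10.2,92.5))"
```

```text
13.3333 [642.04891487  -9.52215005 111.85476826] [0.04 0.06 1.94]
```

Request:
{"api": "step_arm", "payload": {
  "targets": [0, 0, 0, 0.05, 0.05, 0.4, -1, 0, 0, 0, 0, 0, 0.4, -1, 0, 0, 0, 0, 0, 0.3, -1, 0, 0, 0, 0, 0, 0.2, -1, 0, 0, 0, 0, 0, 0.2, -1, 0, 0, 0, 0, 0, 0.1, -1, 0, 0, 0, 0, 0, 0.1, -1, 0, 0, 0, 0, 0, 0.1, -1, 0, 0, 0, 0, 0, 0.05, -1, 0, 0, 0, 0, 0, 0, -1]
}}

```text
clock: 14.17
tool_pos: [641.9, -10.2, 92.6]
tool_rot: [3.121, -0.363, 0.001]
contact_force: [-2.2, 1.0, 2.7]
grip_width: 23.6
```

Request:
{"api": "step_arm", "payload": {
  "targets": [0, 0, 0, 0, 0, 0, -1, 0, 0, 0, 0, 0, 0, -1]
}}

```text
clock: 14.33
tool_pos: [642.0, -10.2, 92.5]
tool_rot: [-3.12, 0.363, -0.001]
contact_force: [-1.9, -0.4, 4.6]
grip_width: 23.4
```

Request:
{"api": "step_arm", "payload": {
  "targets": [0, 0, 0, 0, 0, 0, -0.3, 0, 0, 0, 0, 0, 0, -0.2, 0, 0, 0, 0, 0, 0, -0.1, 0, 0, 0, 0, 0, 0, 0.1, 0, 0, 0, 0, 0, 0, 0.1, 0, 0, 0, 0, 0, 0, 0.1, 0, 0, 0, 0, 0, -2, 0.1, 0, 0, 0, 0, 0, -3, 0.1, 0, 0, 0, 0, 0, -3, 0.1, 0, 0, 0, -3, 2, 0, 0.1]
}}

```text
clock: 15.17
tool_pos: [615.7, -21.3, 178.1]
tool_rot: [-3.12, 0.359, -0.018]
contact_force: [2.2, 0.2, 1.7]
grip_width: 48.6
```

Request:
{"api": "step_arm", "payload": {
  "targets": [0, 0, 0, -3, 2, 0, 0.1, 0, 0, 0, -3, 2, 0, 0.1, 0, 0, 0, -3, 2, 0, 0.1, 0, 0, 0, -3, 2, 0, 0.1, 0, 0, 0, -3, 2, 0, 0.1, 0, 0, 0, -0.4, 0.2, 2, 0.1, 0, 0, 0, 0, 0, 3, 0.1, 0, 0, 0, 0, 0, 2, 0.1, 0, 0, 0, 0, 0, 0, 0.1, 0, 0, 0, 0, 0, 0, 0.1]
}}

```text
clock: 16.0
tool_pos: [434.3, -86.9, 101.9]
tool_rot: [3.12, -0.363, -0.003]
contact_force: [1.3, 0.9, -0.5]
grip_width: 48.2
```

```bash
python3 circ.py 435 -88 15 40; python3 look.py w7|head -1; python3 circ.py 435 -88 15 40; python3 -c "
from h import *
c=np.load('pics/w7.npy',allow_pickle=True).item(); print(proj(c,(435,-88,15)))"
```

```text
[434.3 -86.9 101.9]
44 centre [435.  -86.4] r 40.2 rms 0.17
tcp [435.3 -86.7 102.8] t 16.05 grip 48.0095196800112
[435.8 -86.6 103.2]
44 centre [435.  -86.4] r 40.2 rms 0.16
[322.20624695 202.1539503 ]
```

View pics/w7.png

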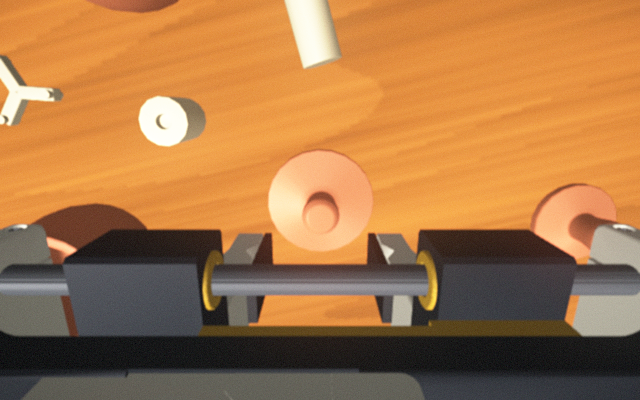

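The small lid is centred at about (320,200) with its knob at (321,212) between the jaws. The fit gives (435,-86.4), r 40.2.

Request:
{"api": "step_arm", "payload": {
  "targets": [0, 0, 0, -0.1, 0, 2, 0.1, 0, 0, 0, 0, 0, 2.5, 0.1, 0, 0, 0, 0, 0, 2.2, 0.1, 0, 0, 0, 0, 0, 0.6, 0.1, 0, 0, 0, 0, 0, 0, 0.1, 0, 0, 0, 0, 0, 0, -1, 0, 0, 0, 0, 0, 0, -1, 0, 0, 0, 0, 0, 0, -1, 0, 0, 0, 0, 0, 0, -1, 0, 0, 0, 0, 0, 0, -1]
}}

```text
clock: 16.98
tool_pos: [434.4, -86.3, 29.9]
tool_rot: [-3.12, 0.363, -0.003]
contact_force: [-1.3, 0.7, 6.1]
grip_width: 23.1
```

Request:
{"api": "step_arm", "payload": {
  "targets": [0, 0, 0, 0, 0, 0, -1, 0, 0, 0, 0, 0, 0, -1, 0, 0, 0, 0, 0, 0, -1]
}}

```text
clock: 17.23
tool_pos: [434.4, -86.4, 29.9]
tool_rot: [-3.12, 0.363, -0.002]
contact_force: [-0.9, 1.0, 7.1]
grip_width: 23.0
```

Request:
{"api": "step_arm", "payload": {
  "targets": [0, 0, 0, 0, 0, -1, -1, 0, 0, 0, 0, 0, -3, -1, 0, 0, 0, 0, 0, -4, -1, 0, 0, 0, 0, 0, -4, -1, 0, 0, 0, -0.6, -1.7, -4, -1, 0, 0, 0, -1, -2.5, -3, -1, 0, 0, 0, -1, -2.5, -1, -1, 0, 0, 0, 0, 0, 0, -1, 0, 0, 0, 0, 0, 0, -1, 0, 0, 0, 0, 0, 0, -1]
}}

```text
clock: 18.07
tool_pos: [423.4, -16.3, 226.6]
tool_rot: [3.121, -0.362, -0.001]
contact_force: [0.9, -0.1, -2.0]
grip_width: 23.1
```

```bash
python3 circ.py 432 95 70 41; python3 look.py w8|head -1; python3 circ.py 432 95 70 41
```

```text
[423.4 -16.3 226.6]
48 centre [431.6  97.1] r 39.7 rms 0.14
tcp [423.3 -16.7 226.3] t 18.12 grip 23.416686143019948
[423.4 -16.9 226.2]
48 centre [431.6  97.1] r 39.6 rms 0.16
```

View pics/w8.png

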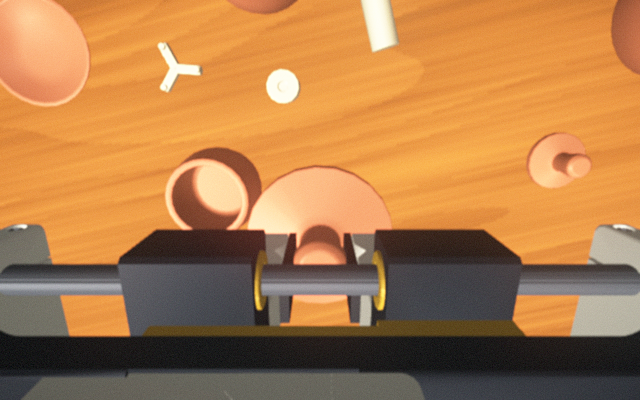

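The small jar's rim is centred at about (207,197), partly behind the gripper. The fits from two sides give about (431.3,96.4). I'll lower there gently.

Request:
{"api": "step_arm", "payload": {
  "targets": [0, 0, 0, -0.3, -1.9, 0, -1, 0, 0, 0, -0.6, -3.7, 0, -1, 0, 0, 0, -0.6, -3.7, 1, -1, 0, 0, 0, -0.3, -1.9, 3, -1, 0, 0, 0, 0, 0, 3, -1, 0, 0, 0, 0, 0, 2.5, -1, 0, 0, 0, 0, 0, 2, -1, 0, 0, 0, 0, 0, 0.6, -1, 0, 0, 0, 0, 0, 0, -1, 0, 0, 0, 0, 0, 0, -1]
}}

```text
clock: 19.05
tool_pos: [432.6, 96.5, 106.3]
tool_rot: [3.12, -0.364, -0.0]
contact_force: [0.6, -0.9, 0.5]
grip_width: 23.8
```

Request:
{"api": "step_arm", "payload": {
  "targets": [0, 0, 0, 0, 0, 0, -1, 0, 0, 0, 0, 0, 0, -1, 0, 0, 0, 0, 0, 0, -1]
}}

```text
clock: 19.3
tool_pos: [432.8, 97.2, 107.1]
tool_rot: [-3.119, 0.363, -0.003]
contact_force: [-0.5, 0.4, -0.4]
grip_width: 23.6
```

```bash
python3 -c "
from h import *
s=robot.sense();print(s['clock'],s['tool_pos'],go(431.3,96.4,88))"
```

```text
19.3 [432.77823854  97.22453236 107.10924453] [-0.13  0.12  1.91]
```

Request:
{"api": "step_arm", "payload": {
  "targets": [0, 0, 0, -0.1, 0.1, 0.4, -1, 0, 0, 0, 0, 0, 0.4, -1, 0, 0, 0, 0, 0, 0.3, -1, 0, 0, 0, 0, 0, 0.2, -1, 0, 0, 0, 0, 0, 0.2, -1, 0, 0, 0, 0, 0, 0.1, -1, 0, 0, 0, 0, 0, 0.1, -1, 0, 0, 0, 0, 0, 0.1, -1, 0, 0, 0, 0, 0, 0.05, -1, 0, 0, 0, 0, 0, 0, -1]
}}

```text
clock: 20.13
tool_pos: [431.1, 96.3, 87.9]
tool_rot: [-3.121, 0.363, -0.0]
contact_force: [-3.0, 0.1, 4.6]
grip_width: 23.7
```

Request:
{"api": "step_arm", "payload": {
  "targets": [0, 0, 0, 0, 0, 0, -1, 0, 0, 0, 0, 0, 0, -1]
}}

```text
clock: 20.3
tool_pos: [431.1, 96.2, 87.8]
tool_rot: [-3.12, 0.363, -0.0]
contact_force: [-1.0, -0.3, 4.4]
grip_width: 23.7
```

Request:
{"api": "step_arm", "payload": {
  "targets": [0, 0, 0, 0, 0, 0, -0.3, 0, 0, 0, 0, 0, 0, -0.2, 0, 0, 0, 0, 0, 0, -0.1, 0, 0, 0, 0, 0, 0, 0.1, 0, 0, 0, 0, 0, 0, 0.1, 0, 0, 0, 0, 0, 0, 0.1, 0, 0, 0, 0, 0, -2, 0.1, 0, 0, 0, 0, 0, -3, 0.1, 0, 0, 0, 0, 0, -3, 0.1, 0, 0, 0, 1.6, 3.4, 0, 0.1]
}}

```text
clock: 21.13
tool_pos: [442.3, 63.9, 173.3]
tool_rot: [-3.117, 0.353, -0.014]
contact_force: [2.5, 0.7, 0.5]
grip_width: 48.2
```

Request:
{"api": "step_arm", "payload": {
  "targets": [0, 0, 0, 1.6, 3.4, 0, 0.1, 0, 0, 0, 1.6, 3.4, 0, 0.1, 0, 0, 0, 1.6, 3.4, 0, 0.1, 0, 0, 0, 1.6, 3.4, 0, 0.1, 0, 0, 0, -0.9, 3.3, 0, 0.1, 0, 0, 0, -0.9, 3.3, 0, 0.1, 0, 0, 0, -0.9, 3.3, 0, 0.1, 0, 0, 0, -0.9, 3.3, 0, 0.1, 0, 0, 0, -0.9, 3.3, 0, 0.1, 0, 0, 0, -0.7, 3.4, 0, 0.1]
}}

```text
clock: 21.97
tool_pos: [372.2, -270.5, 167.7]
tool_rot: [-3.121, 0.363, -0.001]
contact_force: [0.3, 0.8, 0.0]
grip_width: 47.9
```

Request:
{"api": "step_arm", "payload": {
  "targets": [0, 0, 0, 0, 0.2, 3, 0.1, 0, 0, 0, 0, 0, 3, 0.1, 0, 0, 0, 0, 0, 1, 0.1, 0, 0, 0, 0, 0, 0, 0.1, 0, 0, 0, 0, 0, 0, 0.1, 0, 0, 0, 0, 0, 0, 0.1]
}}

```text
clock: 22.47
tool_pos: [373.8, -271.5, 98.5]
tool_rot: [3.12, -0.362, 0.002]
contact_force: [0.7, -0.8, 0.2]
grip_width: 48.2
```

```bash
python3 circ.py 373 -271 15 31; python3 look.py w9|head -1;  python3 circ.py 373 -271 15 31; python3 meas.py w9 0.42
```

```text
[ 373.8 -271.5   98.5]
44 centre [ 373.8 -273.4] r 30.9 rms 0.16
tcp [ 374.  -271.4   98.7] t 22.52 grip 47.882053255003925
[ 374.  -271.4   98.7]
44 centre [ 373.8 -273.4] r 30.9 rms 0.15
(254, 249, 141, 24) [330.1 260.5  24.8 162.1] [ 326.6 -268.2] [ 350.4 -272. ] [ 353.3 -272.5] [ 355.3 -272.8] [ 358.2 -273.3]
(477, 239, 91, 21) [521.1 250.4  23.7  92.1] [ 300.6 -416.6] [ 329.7 -390.5] [ 333.2 -387.4] [ 335.6 -385.2] [ 339.2 -382. ]
(418, 233, 58, 28) [447.6 245.   31.8  63.2] [ 318.4 -360.9] [ 343.9 -346. ] [ 347.  -344.2] [ 349.1 -343. ] [ 352.2 -341.2]
(85, 231, 136, 32) [155.1 247.6  40.2 142.7] [ 368.8 -136.5] [ 384.2 -167. ] [ 386.  -170.7] [ 387.3 -173.2] [ 389.2 -176.9]
(283, 165, 80, 77) [322.3 202.9  77.5  80.8] [ 374.5 -272.9] [ 388.6 -275.8] [ 390.4 -276.2] [ 391.5 -276.4] [ 393.3 -276.8]
(426, 0, 179, 67) [515.1  17.   95.2 174.9] [ 469.4 -424.9] [ 464.4 -397.2] [ 463.8 -393.8] [ 463.4 -391.5] [ 462.8 -388.1]
(6, 0, 49, 42) [25.  20.2 45.5 60.7] [ 541.3 -110.9] [ 521.8 -146.5] [ 519.4 -150.9] [ 517.8 -153.8] [ 515.5 -158.1]
```

Request:
{"api": "step_arm", "payload": {
  "targets": [0, 0, 0, 0, 0.2, 2, 0.1, 0, 0, 0, 0, 0, 2.5, 0.1, 0, 0, 0, 0, 0, 1.8, 0.1, 0, 0, 0, 0, 0, 0.6, 0.1, 0, 0, 0, 0, 0, 0, 0.1, 0, 0, 0, 0, 0, 0, -1, 0, 0, 0, 0, 0, 0, -1, 0, 0, 0, 0, 0, 0, -1, 0, 0, 0, 0, 0, 0, -1, 0, 0, 0, 0, 0, 0, -1]
}}

```text
clock: 23.45
tool_pos: [373.0, -273.4, 29.3]
tool_rot: [3.12, -0.363, 0.002]
contact_force: [0.5, 1.0, 3.0]
grip_width: 23.7
```

Request:
{"api": "step_arm", "payload": {
  "targets": [0, 0, 0, 0, 0, 0, -1, 0, 0, 0, 0, 0, 0, -1, 0, 0, 0, 0, 0, 0, -1]
}}

```text
clock: 23.7
tool_pos: [373.1, -273.5, 29.2]
tool_rot: [3.12, -0.363, 0.002]
contact_force: [-0.6, 1.2, 7.0]
grip_width: 23.5
```

Request:
{"api": "step_arm", "payload": {
  "targets": [0, 0, 0, 0, 0, -1, -1, 0, 0, 0, 0, 0, -3, -1, 0, 0, 0, 0, 0, -4, -1, 0, 0, 0, 0, 0, -4, -1, 0, 0, 0, 0.4, -1.9, -3.5, -1, 0, 0, 0, 0.7, -3.5, -2, -1, 0, 0, 0, 0.7, -3.5, -2, -1, 0, 0, 0, 0.8, -3.5, -1, -1, 0, 0, 0, 0.8, -3.5, 0, -1, 0, 0, 0, 0.8, -3.5, 0, -1]
}}

```text
clock: 24.53
tool_pos: [458.4, -92.4, 234.6]
tool_rot: [-3.12, 0.364, -0.003]
contact_force: [0.0, -0.1, -2.0]
grip_width: 23.8
```

Request:
{"api": "step_arm", "payload": {
  "targets": [0, 0, 0, 0.3, -3.5, 0, -1, 0, 0, 0, -1.4, -3.6, 0, -1, 0, 0, 0, -1.4, -3.6, 0, -1, 0, 0, 0, -1.4, -3.6, 0, -1, 0, 0, 0, -1.4, -3.6, 0, -1, 0, 0, 0, -1.4, -3.6, 0, -1, 0, 0, 0, -1.4, -3.6, 0, -1, 0, 0, 0, -1.4, -3.6, 0, -1, 0, 0, 0, -1.4, -3.6, 0, -1, 0, 0, 0, -1.4, -3.6, 0, -1]
}}

```text
clock: 25.37
tool_pos: [419.7, 285.2, 233.5]
tool_rot: [-3.12, 0.363, 0.0]
contact_force: [2.1, 0.8, -1.3]
grip_width: 23.5
```

Request:
{"api": "step_arm", "payload": {
  "targets": [0, 0, 0, -1.4, -3.6, 0, -1, 0, 0, 0, -1.4, -3.6, 0, -1, 0, 0, 0, -1.4, -3.6, 0, -1, 0, 0, 0, -1.4, -3.6, 0, -1, 0, 0, 0, 0, 0, 0, -1, 0, 0, 0, 0, 0, 0, -1, 0, 0, 0, 0, 0, 0, -1]
}}

```text
clock: 25.95
tool_pos: [398.8, 436.3, 232.8]
tool_rot: [3.119, -0.362, -0.001]
contact_force: [-0.0, -0.6, -1.1]
grip_width: 23.4
```

```bash
python3 circ.py 485 415 64 32; python3 look.py w10|head -1; python3 circ.py 485 415 64 32
```

```text
[398.8 436.3 232.8]
72 centre [485.  415.4] r 31.3 rms 0.27
tcp [399.1 435.8 233.2] t 26.0 grip 23.485741755015695
[399.3 435.6 233.5]
72 centre [484.9 415.4] r 31.3 rms 0.3
```

View pics/w10.png

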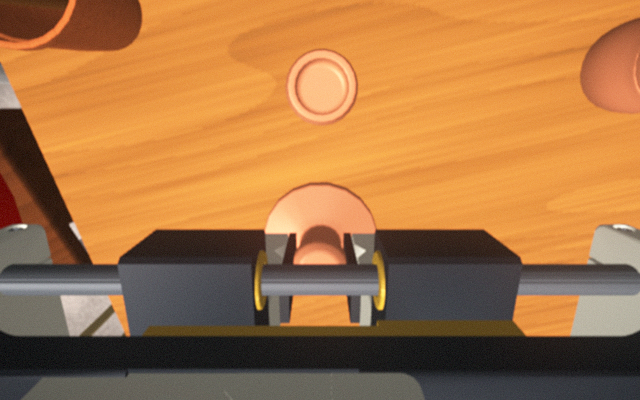

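The tiny jar is centred at about (322,86), with a clean fit of r 31.3 at (484.9,415.4).

Request:
{"api": "step_arm", "payload": {
  "targets": [0, 0, 0, 3, 0, 0.5, -1, 0, 0, 0, 3, 0, 1, -1, 0, 0, 0, 2.2, 0, 2, -1, 0, 0, 0, 0.5, 0, 3, -1, 0, 0, 0, 0, 0, 3, -1, 0, 0, 0, 0, 0, 2, -1, 0, 0, 0, 0, 0, 1.4, -1, 0, 0, 0, 0, 0, 0.4, -1, 0, 0, 0, 0, 0, 0, -1, 0, 0, 0, 0, 0, 0, -1]
}}

```text
clock: 26.93
tool_pos: [484.6, 416.6, 101.7]
tool_rot: [-3.119, 0.364, -0.001]
contact_force: [-0.3, 0.5, -0.1]
grip_width: 23.5
```

Request:
{"api": "step_arm", "payload": {
  "targets": [0, 0, 0, 0, 0, 0, -1, 0, 0, 0, 0, 0, 0, -1, 0, 0, 0, 0, 0, 0, -1]
}}

```text
clock: 27.18
tool_pos: [484.3, 417.1, 101.8]
tool_rot: [-3.119, 0.363, -0.001]
contact_force: [-0.1, -0.2, -0.7]
grip_width: 23.5
```

```bash
python3 -c "
from h import *
s=robot.sense();print(s['clock'],s['tool_pos'],go(484.4,415.2,81))"
```

```text
27.1833 [484.25262482 417.05132696 101.76290618] [0.06 0.18 2.08]
```

Request:
{"api": "step_arm", "payload": {
  "targets": [0, 0, 0, 0.05, 0.15, 0.4, -1, 0, 0, 0, 0, 0, 0.5, -1, 0, 0, 0, 0, 0, 0.4, -1, 0, 0, 0, 0, 0, 0.2, -1, 0, 0, 0, 0, 0, 0.2, -1, 0, 0, 0, 0, 0, 0.1, -1, 0, 0, 0, 0, 0, 0.1, -1, 0, 0, 0, 0, 0, 0.1, -1, 0, 0, 0, 0, 0, 0.05, -1, 0, 0, 0, 0, 0, 0, -1]
}}

```text
clock: 28.02
tool_pos: [484.6, 415.5, 81.3]
tool_rot: [-3.119, 0.362, -0.002]
contact_force: [-0.7, -0.8, 7.0]
grip_width: 23.7
```

Request:
{"api": "step_arm", "payload": {
  "targets": [0, 0, 0, 0, 0, 0, -1, 0, 0, 0, 0, 0, 0, -1]
}}

```text
clock: 28.18
tool_pos: [484.6, 415.5, 81.3]
tool_rot: [-3.119, 0.362, -0.002]
contact_force: [-1.6, -1.0, 6.2]
grip_width: 23.0
```

Request:
{"api": "step_arm", "payload": {
  "targets": [0, 0, 0, 0, 0, 0, -0.3, 0, 0, 0, 0, 0, 0, -0.2, 0, 0, 0, 0, 0, 0, -0.1, 0, 0, 0, 0, 0, 0, 0.1, 0, 0, 0, 0, 0, 0, 0.1, 0, 0, 0, 0, 0, 0, 0.1, 0, 0, 0, 0, 0, -2, 0.1, 0, 0, 0, 0, 0, -4, 0.1, 0, 0, 0, 0, 0, -4, 0.1, 0, 0, 0, 0, 0, -4, 0.1]
}}

```text
clock: 29.02
tool_pos: [483.9, 414.6, 221.4]
tool_rot: [3.119, -0.363, -0.001]
contact_force: [1.4, 1.2, 0.1]
grip_width: 48.2
```

Request:
{"api": "step_arm", "payload": {
  "targets": [0, 0, 0, -4, 0, 0, 0.1, 0, 0, 0, -4, -1, 0, 0.1, 0, 0, 0, -4, -1, 0, 0.1, 0, 0, 0, -3, -2, 0, 0.1, 0, 0, 0, 0, -4, 0, 0.1, 0, 0, 0, 0, -4, 0, 0.1, 0, 0, 0, 0, 0, 0, 0.1, 0, 0, 0, 0, 0, 0, 0.1]
}}

```text
clock: 29.68
tool_pos: [365.3, 567.7, 218.1]
tool_rot: [3.118, -0.361, -0.001]
contact_force: [-0.1, -1.2, 0.6]
grip_width: 48.2
```

```bash
python3 - <<'E'
from h import *
a=imaging.snapshot('top')[:,:,::-1]; b=imaging.snapshot('scene')[:,:,::-1]
cv2.imwrite('pics/end_top.png',a); cv2.imwrite('pics/end_scene.png',b)
t=cv2.resize(a[130:270,150:490],None,fx=2.3,fy=2.1); s=cv2.resize(b[120:320,190:470],None,fx=2.0,fy=1.5)
s=cv2.copyMakeBorder(s,0,0,0,t.shape[1]-s.shape[1],cv2.BORDER_CONSTANT); cv2.imwrite('pics/end.png',np.vstack([t,s])[:600])
# knob-top/flange prediction in the top view
m=mask(a[:,:,::-1].copy()); c=imaging.camera_model('top'); cs,_=cv2.findContours(m,cv2.RETR_EXTERNAL,cv2.CHAIN_APPROX_NONE)
for k in cs:
    if 120<cv2.contourArea(k)<3000:
        (u,v),r=cv2.minEnclosingCircle(k); print(np.round([u,v,r],1),*[np.round(ray(c,(u,v),z)) for z in(17,75)])
print(robot.sense()['clock'],robot.sense()['contact_force'])
E
```

```text
[528.  276.5  33.3] [ 291. -650.   17.] [ 294. -625.   75.]
[289.9 229.5  14.8] [431.  96.  17.] [429.  92.  75.]
[186.7 211.5  13.1] [484. 419.  17.] [480. 403.  75.]
[451.1 209.4  22.1] [ 499. -411.   17.] [ 494. -396.   75.]
[247.1 172.6  17.3] [609. 233.  17.] [601. 224.  75.]
[116.4 168.2  22.6] [619. 644.  17.] [610. 619.  75.]
[ 18.5 187.9  42.4] [554. 945.  17.] [547. 910.  75.]
[325. 162.  18.] [646. -12.  17.] [635. -12.  75.]
29.7833 [ 0.17849869 -0.54940892  0.26445197]
```

View pics/end.png

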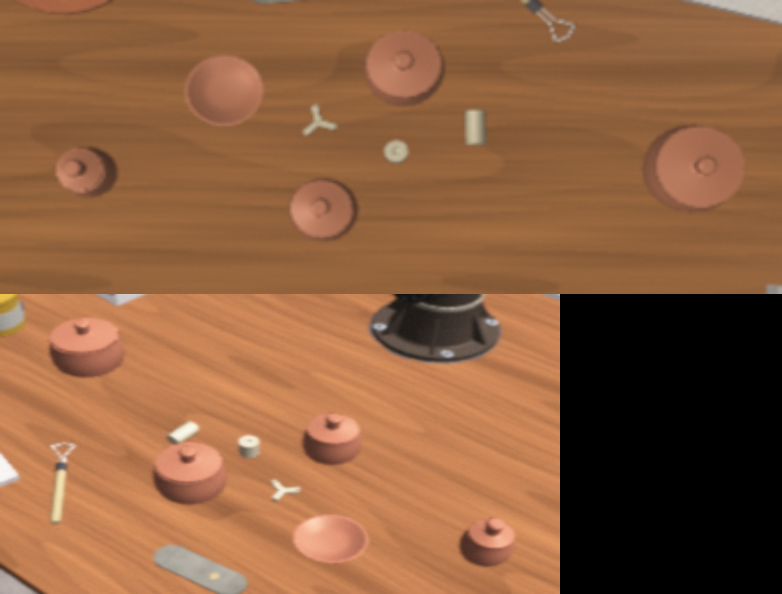

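All four lids sit level on their jars, knobs up. The jar outlines are within 1 px of where they started and the saucer hasn't moved. I'm handing in.

```bash
python3 -c "
from station import hand_in
print(hand_in())"
```

```text
the job is handed in; nothing more can be done
None
```

I put each of the four lids on the jar it fits, knob up, set down gently without dropping. The job took about 30 s of robot time, out of the 115 s allowed, and I have handed it in.

- **Seating:** each lid came to rest within about 0.5 mm of its calculated seated height. Contact forces were about 4–7 N, and 12 N for the large lid.
- **Final pictures:** the top and scene views show four closed jars. The jars are within 1 px (about 2–3 mm) of where they started, the saucer has not moved, and the gripper is clear of everything.
- **Disagreements:**
  - The top camera's first positions were 3–8 mm off the wrist camera's, so I used the wrist.
  - For the medium lid, the far and close wrist fits differed by about 3 mm, and I used the close one.
  - The small jar's rim was partly hidden and its fitted radius came out 1 mm small, but its lid still seated at the expected height.

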